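# Lever up a box lid with a screwdriver and hold it open

## Robot

A 6-joint arm with a two-finger parallel gripper is mounted at the origin on a cart in front of the work surface, level with it; the furniture and walls round the work are solid. World frame = base frame: x ahead of the robot, y to its left, z up, the work surface at z = 0. Lengths are in m, angles in degrees, forces in N, time in s.
With the tool pointing down it reaches from about 0.3 to 0.75 m from the base axis. Payload 8.5 kg.
Tool frame: the origin (TCP) lies between the finger pads; the fingertips stand 22 mm ahead of it and the grasp point (between the pads) lies 3 mm ahead of it (env.nose_length is the distance from the TCP to the fingertips, in m); z points along the fingers, x is the direction in which the jaws open and shut, and the axes are right-handed (so a half turn about z gives the same grasp; the last joint's range is limited). The gripper opens to 85 mm and grips with 20 to 120 N. Pads are 22 mm wide; open, the fingers measure 114 mm over their backs; the gripper's body (76 mm by 85 mm) begins 54 mm behind the grasp point. The pads swing forward as they close: fully open they stand 13 mm farther back than shut.
Start: joints at [61.518, 21.807, 74.336, -0, 83.858, -12.336], TCP at [0.153, 0.528, 0.253] pointing down, gripper open.
Joint ranges: [-178.18, 178.18], [-50.72, 133.34], [12.68, 142.11], [-81.47, 261.47], [9.98, 163.14], [-165.26, 165.26]. Speed limits (degrees/s): [136.94, 136.94, 180, 180, 180, 180].

## Interface

Orientations are given as a 3x3 rotation matrix whose columns are the frame's x, y, z axes.
In Python, from rig import env gives the robot as it stands.
- The arm moves only by the tool arm_command, never from a script. Its argument "steps" is a list of rows, each an object with "delta_pos": the shift along the world's x, y, z in mm, a list of three; "dr": the turn, a rotation vector about the world's x, y, z in degrees, a list of three. In form: [{"delta_pos": [dx, dy, dz], "dr": [wx, wy, wz]}, ...]. A call has 1 to 20 rows; each row shifts and turns the commanded pose from where the row before left it; what a row does not reach is not made up. A row lasts 1/10 s, in which the tool goes at most 50 mm and 8.59 degrees, less where a joint would pass 70% of its speed; a pose out of reach is approached as far as the arm can. A call with a gripper value outside its range is refused whole. "grip" is the opening, from 0 (shut) to 1 (fully open), set as the call begins (left out, the last holds). The fingers move at their own pace and stop on an object; "squeeze" is the grip in N (left out, the last holds). Time passes only in rows, so rows that do not move let the fingers close. It gives the time, the measured TCP pose, the force and the opening at its end, in the units of the state.
- env.observe(): the state, without advancing time (a new reading comes with each control period).
- env.get_image(name): name is "scene" or "top" or "wrist"; returns the picture (420x560x3 uint8, blue, green, red); there is no depth.
- env.get_calibration(name): a dict with "fx", "fy", "cx", "cy" (pixels), "k1" (the pictures are not rectified: a ray, as slopes to the right and down, at radius r is drawn at 1 + k1 r^2 times it, then the intrinsics apply), "view" (4x4, takes a point from world to camera coordinates). Camera axes: x right, y up, looking along -z (the intrinsics and any distortion apply to the point x, -y, -z); pixel columns grow to the right and rows downward; lengths in m; the calibration is good to about 2 mm. A picture is of the moment at which its call begins: read the wrist's pose just before it. get_calibration takes no time and is no camera call; for the wrist camera it gives the pose at the moment of the call.
- env.close_job(): hands the job in, once; it reports no verdict.
The state is a dict: "time_s": time; "q": joint angles; "qvel": joint speeds; "joint_efforts": joint torques, N m; "position": TCP position; "tool_rot": TCP orientation; "ft_force": force on the tool from outside, world axes, zero at the start; "wrist_torque": the same for the moment, N m; "grip_width": finger opening in m.
Only numpy, scipy, OpenCV 4.12 (cv2) and the standard library are available. Lean on these libraries where they do the work, as an engineer would, in place of code of your own. Each camera call takes 0.05 s, during which the arm holds its last target. There are 200 camera calls.

## Task

The hinged lid of the small plywood box has no handle: pick up the screwdriver lying on the bench by its handle, slip its blade into the notch under the lid's front edge, and lever the lid up with it. The lid falls shut by itself, so keep it propped on the blade at 40 degrees open and finish like that, still gripping the screwdriver and holding the lid up; the gripper itself must not touch the lid, and the other things on the bench stay where they are.

Things in the scene. Friction and masses are not known exactly. Their poses are not given: they have to be found in the camera images.
- box: Fixed plywood box, 140 (x) by 220 (y) by 84 mm high with its shut lid (two 6 mm battens on top add to that). Origin at the centre of its underside, on the bench. x points from the front face straight back to the hinge, y left along the front, z up; the front faces the robot within about 17 degrees.
- notch (a point): Centre of the notch's mouth in the box's front face, at the middle of the front. The notch is cut into the top of the front wall right under the lid: 44 mm wide, 16 high (this point is 8 mm below the lid's underside, 67 above the bench), through the 9 mm wall; behind it the box is empty for 65 mm from the front face. Axes as the box's.
- lid_edge (a point): Middle of the lower front edge of the lid, 140 mm from the hinge axis; moves with the lid. The lid is a flat 9 mm plywood board, flush with the front of the box, 0.2 to 0.4 kg.
- lid (a joint): Opening angle of the lid in rad: 0 shut, grows as the front edge rises, 0.70 = 40 degrees, stop at 1.9. The hinge axis runs along the box's y at the top of its rear wall, level with the lid's underside (75 mm above the bench) and 140 mm straight behind the front face. Hinge nearly free, no spring: the lid falls shut by its weight (1 to 2 N at the front edge).
- driver_grip (a point): Middle of the screwdriver's handle, on its axis. Screwdriver: 219 mm long, 90 g; stout round orange handle 27 mm thick, 110 long; straight steel shaft 6.5 thick, about 100 long. It lies on the bench before the robot, left of the box, handle to the left, blade pointing right and somewhat away from the robot. It balances near the handle's front end.
- driver_tip (a point): End of the screwdriver's blade, on the shaft's axis (shaft 6.5 mm thick), 163 mm from driver_grip. Grip to tip gives the direction in which the blade points; with the screwdriver on the bench the tip is about 7 mm lower than the middle of the handle.
- pot: Bystander, to be left alone: small white pot with lid, 45 across, 34 high mm. Origin at the centre of its underside.
- sand_block: Bystander, to be left alone: brown sanding block, 105x123x32 mm. Origin at the centre of its underside.

How it is judged:
By the outcome, as a careful person would: the job done as asked, in the order asked, and still so for the second after the job is handed in, while the arm keeps its last pose, push and grip.
It also fails if it takes over 45 s, if anything falls off the work surface, if the arm or the gripper's body presses on something with over 40 N, if the wrist force passes 120 N, or if a joint passes its speed limit or range.

## Working session

There is one attempt and no reset: what is moved stays moved. The work goes in short steps, Python scripts to look and compute and a tool call to move; the robot and the scene stay as the last step left them, time stands still between calls to the robot, and variables do not carry over. Pictures are saved under pics/ and viewed, about 8 in all and at most 12, crops included, and the job is handed in when it is done.

Besides the shell and the picture viewer there is one more tool, called after "Emit:" as name(argument=value, ...), one argument or row to a line, values as JSON. arm_command: Moves the arm, as the interface text tells. Its arguments: {"type":"object","properties":{"steps":{"type":"array"},"grip":{"type":"number"},"squeeze":{"type":"number"}},"required":["steps"]}

```bash
ls; mkdir -p pics; python3 - <<'E'
from rig import env
import cv2,numpy as np
s=env.observe();print(s)
for n in("scene","top"):
    im=env.get_image(n);cv2.imwrite(f"pics/{n}0.png",im)
    c=env.get_calibration(n);print(n,{k:np.round(v,4).tolist() for k,v in c.items()})
a=cv2.imread("pics/scene0.png");b=cv2.imread("pics/top0.png")
E
```

```text
pics
{'time_s': 0.0, 'q': array([ 6.15183504e+01,  2.18408605e+01,  7.43865120e+01,  1.36656090e-03,
        8.38575786e+01, -1.23355546e+01]), 'qvel': array([ 0.02223028, -0.00936206,  0.06611377, -0.05031969, -0.04542255,
       -0.08417538]), 'joint_efforts': array([ 2.57820182e-03, -4.48453510e+01, -2.31284916e+01,  8.13043158e-06,
        4.67816062e-03,  2.14770495e-05]), 'position': array([0.15281127, 0.52806477, 0.25270262]), 'tool_rot': array([[ 2.78089461e-01,  9.60554903e-01, -7.27898085e-04],
       [ 9.60554094e-01, -2.78090206e-01, -1.29191823e-03],
       [-1.44337972e-03, -3.39916641e-04, -9.99998901e-01]]), 'ft_force': array([-0.53079046, -0.06709875,  0.58648131]), 'wrist_torque': array([-0.00162271,  0.00048845,  0.00828   ]), 'grip_width': 0.08534908157470293}
scene {'fx': 419.0666, 'fy': 419.0666, 'cx': 279.289, 'cy': 211.8562, 'k1': 0.0117, 'view': [[0.7899, -0.6131, -0.0099, -0.5236], [0.4629, 0.5857, 0.6654, -0.2852], [-0.4022, -0.5302, 0.7464, -1.0447], [0.0, 0.0, 0.0, 1.0]]}
top {'fx': 411.1684, 'fy': 411.1684, 'cx': 282.1758, 'cy': 215.4662, 'k1': 0.0092, 'view': [[-0.0207, -0.9996, -0.02, -0.0365], [0.9931, -0.0229, 0.1148, -0.6033], [-0.1152, -0.0175, 0.9932, -1.0781], [0.0, 0.0, 0.0, 1.0]]}
```

View pics/scene0.png

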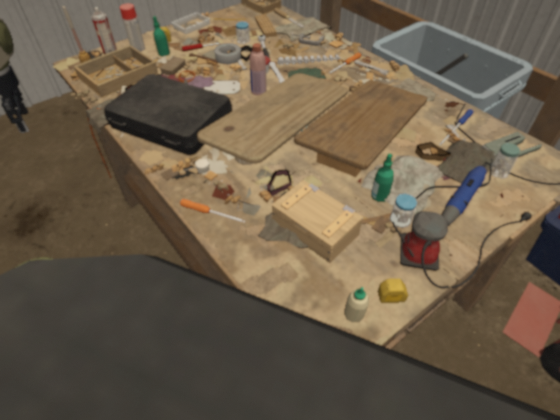

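View pics/top0.png

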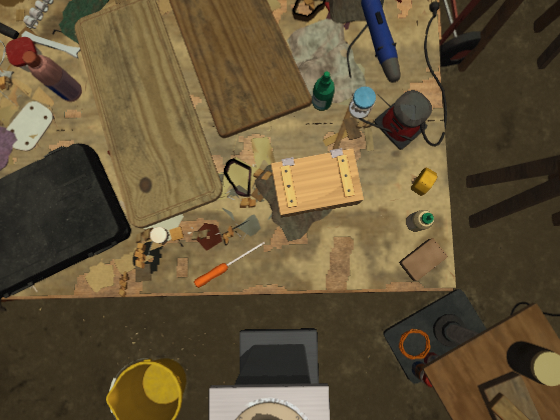

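The scene view shows the orange screwdriver (handle at about 195,206, tip 244,220) and the light box at about (317,217). In the top view the handle runs from (195,283) to (227,266) with the tip at (264,243). The lid's front edge runs from (274,213) to (361,199).

```bash
cat > h.py <<'E'
import numpy as np, cv2
from rig import env
def ray(c,uv):
    K=np.array([[c['fx'],0,c['cx']],[0,c['fy'],c['cy']],[0,0,1.]])
    p=cv2.undistortPoints(np.array([[uv]],float),K,np.array([c['k1'],0,0,0]))[0,0]
    V=np.array(c['view']);R=V[:3,:3];o=-R.T@V[:3,3]
    d=R.T@np.array([p[0],-p[1],-1]);return o,d/np.linalg.norm(d)
def plane(c,uv,z):
    o,d=ray(c,uv);return o+d*(z-o[2])/d[2]
def tri(rs):
    A=sum(np.eye(3)-np.outer(d,d) for o,d in rs);b=sum((np.eye(3)-np.outer(d,d))@o for o,d in rs)
    p=np.linalg.solve(A,b);return p,[np.linalg.norm((np.eye(3)-np.outer(d,d))@(p-o))*1e3 for o,d in rs]
def proj(c,P):
    V=np.array(c['view']);q=V[:3,:3]@P+V[:3,3];s=np.array([q[0],-q[1]])/-q[2];s=s*(1+c['k1']*s@s)
    return np.array([c['fx']*s[0]+c['cx'],c['fy']*s[1]+c['cy']])
def orange(im):
    h=cv2.cvtColor(im,cv2.COLOR_BGR2HSV);m=cv2.inRange(h,(3,190,120),(14,255,255))
    m=cv2.morphologyEx(m,cv2.MORPH_CLOSE,np.ones((3,3)))
    n,l,s,ce=cv2.connectedComponentsWithStats(m);return [(s[i].tolist(),ce[i].round(1).tolist()) for i in range(1,n) if s[i,4]>40],l
E
python3 - <<'E'
from h import *
np.set_printoptions(precision=4,suppress=True)
ct=env.get_calibration("top");cs=env.get_calibration("scene")
t=cv2.imread("pics/top0.png");s=cv2.imread("pics/scene0.png")
print(orange(t)[0]);print(orange(s)[0])
print('tip',plane(ct,(264,243),.006),plane(cs,(244,220),.006),tri([ray(ct,(264,243)),ray(cs,(244,220))]))
print('h',plane(ct,(195,283),.013),plane(ct,(227,266),.013))
for p in((274,213),(361,199),(357,150),(272,162)):print('lid',plane(ct,p,.084))
print('pot',plane(ct,(159,235),.034),'sand',plane(ct,(423,260),.03))
a=cv2.resize(t[130:300,180:380],None,fx=4,fy=4,interpolation=cv2.INTER_CUBIC)[:600]
b=cv2.resize(s[170:270,170:370],None,fx=4,fy=4,interpolation=cv2.INTER_CUBIC)
cv2.imwrite("pics/c1.png",cv2.resize(np.vstack([t[130:300,180:380],s[170:270,170:370]]),None,fx=2.2,fy=2.2,interpolation=cv2.INTER_CUBIC))
E
```

```text
[([194, 263, 34, 24, 307], [210.3, 274.7]), ([400, 329, 30, 30, 226], [414.3, 343.9])]
[([123, 10, 11, 8, 47], [128.2, 13.5])]
tip [0.5304 0.0024 0.006 ] [0.5382 0.0129 0.006 ] (array([0.5304, 0.001 , 0.0224]), [np.float64(0.856576334094368), np.float64(0.8565763340942281)])
h [0.4257 0.1913 0.013 ] [0.4697 0.1039 0.013 ]
lid [ 0.6035 -0.0296  0.084 ]
lid [ 0.6348 -0.2553  0.084 ]
lid [ 0.7648 -0.2503  0.084 ]
lid [ 0.7385 -0.0268  0.084 ]
pot [0.5569 0.2847 0.034 ] sand [ 0.4749 -0.422   0.03  ]
```

Emit:
arm_command(
  steps=[
    {"delta_pos": [25,-31,0],"dr": [0,0,-4]},
    {"delta_pos": [25,-31,0],"dr": [0,0,-4]},
    {"delta_pos": [25,-31,0],"dr": [0,0,-4]},
    {"delta_pos": [25,-31,0],"dr": [0,0,-4]},
    {"delta_pos": [25,-31,0],"dr": [0,0,-4]},
    {"delta_pos": [25,-31,0],"dr": [0,0,-4]},
    {"delta_pos": [25,-31,0],"dr": [0,0,-4]},
    {"delta_pos": [25,-31,0],"dr": [0,0,-4]},
    {"delta_pos": [25,-31,0],"dr": [0,0,-4]},
    {"delta_pos": [25,-31,0],"dr": [0,0,-4]},
    {"delta_pos": [25,-31,0],"dr": [0,0,-4]},
    {"delta_pos": [25,-31,0],"dr": [0,0,-1]},
    {"delta_pos": [0,0,0],"dr": [0,0,0]},
  ],
  grip=1,
)

```text
time_s: 1.4
position: [0.4552, 0.1532, 0.2528]
tool_rot: [[0.878, 0.478, -0.0], [0.478, -0.878, -0.001], [-0.001, 0.001, -1.0]]
ft_force: [-0.1, 0.4, -0.0]
grip_width: 0.0852
```

```bash
python3 - <<'E'
from h import *
import pickle
np.set_printoptions(precision=4,suppress=True)
c=env.get_calibration("wrist");im=env.get_image("wrist");cv2.imwrite("pics/w1.png",im);pickle.dump(c,open("w1.pkl","wb"))
s=env.observe();print(s['time_s'],s['position'],s['tool_rot'],s['q'])
V=np.array(c['view']);R=V[:3,:3];print('cam',-R.T@V[:3,3],'look',-R[2],c['fx'])
m,_=orange(im);print(m)
E
```

```text
1.45 [0.4538 0.1548 0.2528] [[ 0.8774  0.4797 -0.0011]
 [ 0.4797 -0.8774 -0.0001]
 [-0.001  -0.0004 -1.    ]] [  4.6543  14.7712  85.026   -0.0025  80.2663 -24.0123]
cam [0.4174 0.2221 0.3729] look [ 0.147  -0.2707 -0.9514] 352.3576796943792
[([256, 124, 26, 95, 2042], [269.0, 169.7]), ([76, 240, 38, 36, 494], [94.2, 257.1]), ([31, 261, 13, 13, 124], [37.2, 267.0])]
```

View pics/w1.png

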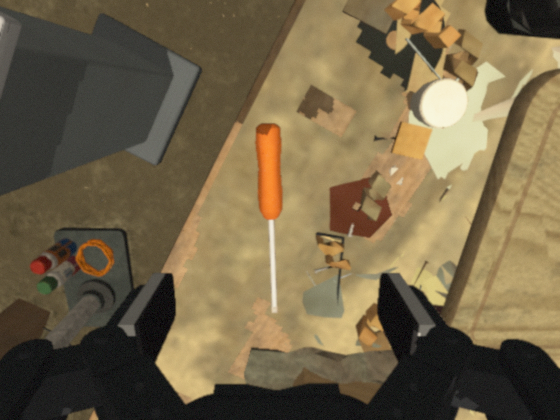

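The wrist view shows the handle from (268,123) to (271,220), the blade tip at about (275,312), and the pot at (443,104), well clear.

```bash
python3 - <<'E'
from h import *
import pickle
np.set_printoptions(precision=4,suppress=True)
w=pickle.load(open("w1.pkl","rb"));ct=env.get_calibration("top");cs=env.get_calibration("scene")
im=cv2.imread("pics/w1.png");t=cv2.imread("pics/top0.png");s=cv2.imread("pics/scene0.png")
def ends(im,lo,x0):
    h=cv2.cvtColor(im,cv2.COLOR_BGR2HSV);m=cv2.inRange(h,lo,(16,255,255))
    n,l,st,ce=cv2.connectedComponentsWithStats(m);i=l_i=min(range(1,n),key=lambda i:np.hypot(*(ce[i]-x0))+(1e3 if st[i,4]<30 else 0))
    p=np.argwhere(l==i)[:,::-1].astype(float);r=cv2.minAreaRect(p.astype(np.float32));b=cv2.boxPoints(r)
    e=sorted([(np.linalg.norm(b[k]-b[(k+1)%4]),(b[k]+b[(k+1)%4])/2) for k in range(4)],key=lambda a:a[0])
    return e[0][1],e[1][1],r
W=ends(im,(3,180,90),(269,170));T=ends(t,(3,180,90),(210,275));S=ends(s,(3,140,90),(195,206))
print(W,T,S)
f=lambda e:sorted(e[:2],key=lambda p:p[0])
wm=(W[0]+W[1])/2;tm=(T[0]+T[1])/2;sm=(S[0]+S[1])/2
print('mid3',tri([ray(w,wm),ray(ct,tm),ray(cs,sm)]));print('mid wt',tri([ray(w,wm),ray(ct,tm)]))
print('on plane',plane(w,wm,.0135),plane(ct,tm,.0135),plane(cs,sm,.0135))
for e in W[:2]:print('Wend',plane(w,e,.0135))
print('tip w',plane(w,(275,312),.006),tri([ray(w,(275,312)),ray(ct,(264,243)),ray(cs,(244,220))]))
E
```

```text
(array([269.5223, 218.0914], dtype=float32), array([267.5997, 123.8857], dtype=float32), ((268.5610046386719, 170.98854064941406), (94.22528076171875, 24.178638458251953), 88.83085632324219)) (array([225.9742, 265.3214], dtype=float32), array([194.9494, 284.2809], dtype=float32), ((210.4617919921875, 274.8011169433594), (9.243886947631836, 36.35928726196289), 58.570438385009766)) (array([179.9733, 201.0854], dtype=float32), array([208.3861, 209.9644], dtype=float32), ((194.17971801757812, 205.52493286132812), (29.767845153808594, 7.695494651794434), 17.354022979736328))
mid3 (array([0.4471, 0.1502, 0.0138]), [np.float64(0.8867643562979091), np.float64(1.2458316111780405), np.float64(0.6048502999460148)])
mid wt (array([0.4471, 0.15  , 0.0088]), [np.float64(0.320964881165728), np.float64(0.3209648811658575)])
on plane [0.447  0.1511 0.0135] [0.4469 0.149  0.0135] [0.4476 0.1513 0.0135]
Wend [0.4725 0.1059 0.0135]
Wend [0.4235 0.1927 0.0135]
tip w [0.5368 0.     0.006 ] (array([0.5324, 0.0041, 0.0161]), [np.float64(2.25839668745672), np.float64(3.3120686704154316), np.float64(1.4832560587374335)])
```

Emit:
arm_command(
  steps=[
    {"delta_pos": [0,-5,-40],"dr": [0,0,1]},
    {"delta_pos": [0,-5,-40],"dr": [0,0,0]},
    {"delta_pos": [0,-5,-40],"dr": [0,0,0]},
    {"delta_pos": [0,0,-40],"dr": [0,0,0]},
    {"delta_pos": [0,0,-35],"dr": [0,0,0]},
    {"delta_pos": [0,0,-20],"dr": [0,0,0]},
    {"delta_pos": [0,0,-13],"dr": [0,0,0]},
    {"delta_pos": [0,0,0],"dr": [0,0,0]},
  ],
)

```text
time_s: 2.25
position: [0.4515, 0.1421, 0.0241]
tool_rot: [[0.867, 0.499, -0.004], [0.499, -0.867, -0.0], [-0.003, -0.002, -1.0]]
ft_force: [0.9, -0.6, 0.3]
grip_width: 0.0854
```

Emit:
arm_command(
  steps=[
    {"delta_pos": [0,0,0],"dr": [0,0,0]},
    {"delta_pos": [0,0,0],"dr": [0,0,0]},
    {"delta_pos": [0,0,0],"dr": [0,0,0]},
    {"delta_pos": [0,0,0],"dr": [0,0,0]},
    {"delta_pos": [0,0,0],"dr": [0,0,0]},
    {"delta_pos": [0,0,0],"dr": [0,0,0]},
    {"delta_pos": [0,0,0],"dr": [0,0,0]},
    {"delta_pos": [0,0,0],"dr": [0,0,0]},
  ],
  grip=0,
  squeeze=110,
)

```text
time_s: 3.05
position: [0.4531, 0.1413, 0.0263]
tool_rot: [[0.867, 0.498, 0.001], [0.498, -0.867, 0.0], [0.001, 0.0, -1.0]]
ft_force: [-2.7, 0.2, 10.5]
grip_width: 0.0234
```

Emit:
arm_command(
  steps=[
    {"delta_pos": [0,0,5],"dr": [0,0,0]},
    {"delta_pos": [0,0,15],"dr": [0,0,0]},
    {"delta_pos": [0,0,20],"dr": [0,0,0]},
    {"delta_pos": [0,0,30],"dr": [0,0,0]},
    {"delta_pos": [0,0,30],"dr": [0,0,0]},
    {"delta_pos": [0,0,0],"dr": [0,0,0]},
  ],
)

```text
time_s: 3.65
position: [0.4544, 0.1414, 0.1287]
tool_rot: [[0.867, 0.498, 0.007], [0.498, -0.867, 0.0], [0.006, 0.003, -1.0]]
ft_force: [-0.4, -0.7, -0.6]
grip_width: 0.0238
```

```bash
python3 - <<'E'
from h import *
import pickle
o={}
for n in("wrist","scene","top"):
    o[n]=env.get_calibration(n);cv2.imwrite(f"pics/{n}2.png",env.get_image(n))
pickle.dump(o,open("c2.pkl","wb"));s=env.observe();print(s['time_s'],s['position'],s['ft_force'],s['wrist_torque'],s['grip_width'])
w=cv2.imread("pics/wrist2.png")[:, 130:430];a=cv2.imread("pics/scene2.png")[150:270,150:370]
t=cv2.imread("pics/top2.png")[130:300,180:380]
a=cv2.resize(a,(400,218),interpolation=cv2.INTER_CUBIC);t=cv2.resize(t,(400,340),interpolation=cv2.INTER_CUBIC)
r=np.vstack([a,t]);c=np.zeros((558,700,3),np.uint8);c[:420,:300]=w;c[:558,300:]=r;cv2.imwrite("pics/m2.png",c)
E
```

```text
3.8 [0.45246122 0.14122558 0.12479543] [ 0.12518945  0.04500744 -1.55782998] [-0.04881292  0.01389102 -0.01895711] 0.023597803759445642
```

View pics/m2.png

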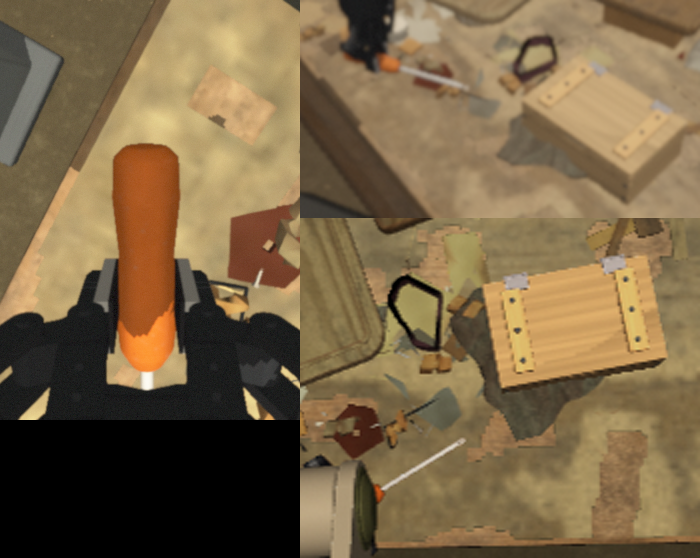

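The driver is held at the handle's waist and level. Its tip is at about (240,197) in the scene view and (262,241) in the top view. The lid's outline is clear in both views.

```bash
python3 - <<'E'
from h import *
import pickle
np.set_printoptions(precision=4,suppress=True)
o=pickle.load(open("c2.pkl","rb"));ct,cs=o['top'],o['scene']
t=cv2.imread("pics/top2.png");s=cv2.imread("pics/scene2.png")
print('tip',tri([ray(ct,(262,241.5)),ray(cs,(240.2,197.3))]))
V=np.array(ct['view']);print('topcam',-V[:3,:3].T@V[:3,3])
for im,seed,n in((t,(315,190),'t'),(s,(320,215),'s')):
    g=cv2.GaussianBlur(im,(3,3),0)
    for tol in (10,14,18):
        m=np.zeros((422,562),np.uint8);sd=np.zeros_like(m)
        cv2.floodFill(g.copy(),m,seed,0,(tol,)*3,(tol,)*3,cv2.FLOODFILL_MASK_ONLY|cv2.FLOODFILL_FIXED_RANGE|(255<<8)|4)
        mm=cv2.morphologyEx(m[1:-1,1:-1],cv2.MORPH_CLOSE,np.ones((3,3)))
        c=max(cv2.findContours(mm,0,2)[0],key=cv2.contourArea);h=cv2.convexHull(c)
        print(n,tol,cv2.contourArea(c),cv2.boundingRect(c),cv2.approxPolyDP(h,3,True)[:,0].tolist())
a=cv2.resize(t[140:225,262:372],(700,541),interpolation=cv2.INTER_CUBIC);cv2.imwrite("pics/ta.png",a)
a=cv2.resize(s[170:265,260:372],(700,594),interpolation=cv2.INTER_CUBIC);cv2.imwrite("pics/sa.png",a)
E
```

```text
tip (array([0.5278, 0.0004, 0.1221]), [np.float64(0.7400328706872764), np.float64(0.7400328706872897)])
topcam [ 0.4742 -0.0692  1.1393]
t 10 1883.5 (289, 154, 54, 52) [[329, 154], [336, 162], [342, 197], [296, 204], [289, 166], [298, 159]]
t 14 2898.5 (273, 149, 90, 64) [[352, 150], [362, 198], [281, 211], [273, 164]]
t 18 3846.0 (272, 149, 91, 64) [[352, 149], [362, 198], [281, 212], [272, 164]]
s 10 2377.5 (275, 181, 87, 63) [[275, 204], [305, 181], [361, 216], [330, 243]]
s 14 2547.0 (274, 180, 88, 65) [[300, 181], [307, 181], [361, 217], [331, 244], [274, 204]]
s 18 2652.0 (273, 178, 90, 67) [[300, 180], [314, 179], [362, 216], [335, 242], [329, 243], [273, 204]]
```

View pics/ta.png

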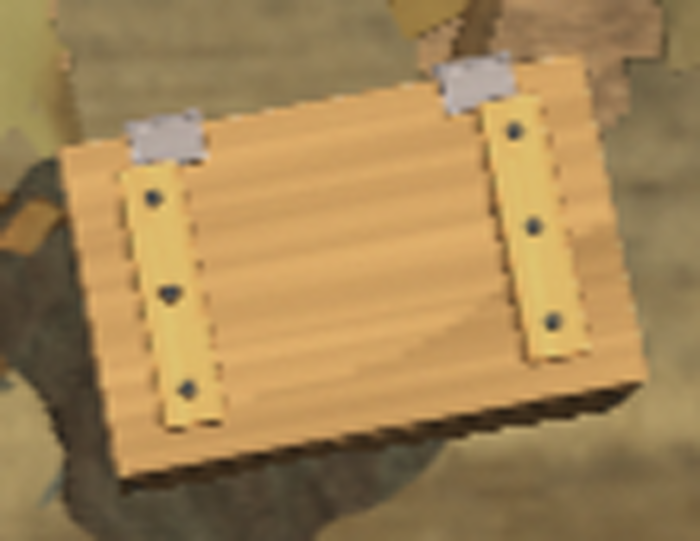

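View pics/sa.png

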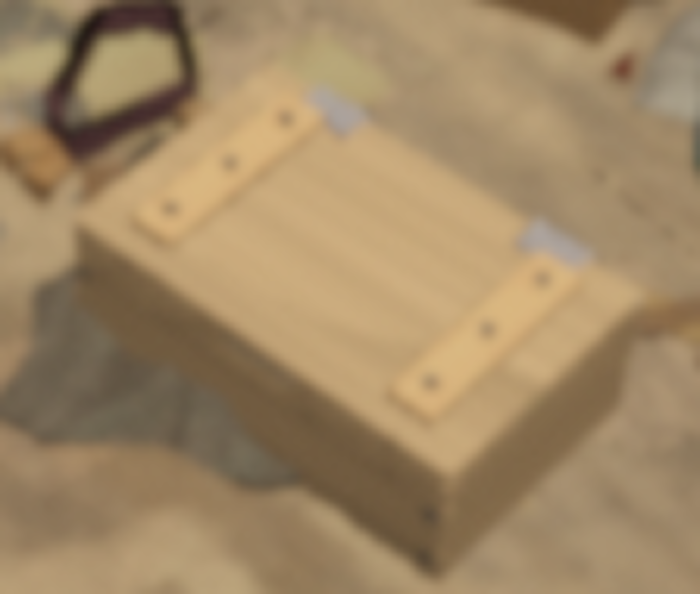

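In the top crop the lid corners are at (62,150), (583,58), (645,382) and (120,478). In the scene crop they are at (275,70), (645,295), (450,478) and (80,228). I'll triangulate them in that order.

```bash
python3 - <<'E'
from h import *
import pickle
np.set_printoptions(precision=4,suppress=True)
o=pickle.load(open("c2.pkl","rb"));ct,cs=o['top'],o['scene']
k=110/700;T=[(262+x*k-.4,140+y*k-.4) for x,y in((62,150),(583,58),(645,382),(120,478))]
k=.16;S=[(260+x*k-.4,170+y*k-.4) for x,y in((275,70),(645,295),(450,478),(80,228))]
P=[]
for a,b in zip(T,S):
    p,e=tri([ray(ct,a),ray(cs,b)]);print(p,e[0],plane(ct,a,.084)[:2],plane(cs,b,.084)[:2]);P.append(plane(ct,a,.084)[:2]/2+plane(cs,b,.084)[:2]/2)
P=np.array(P);model=np.array([[140,110],[140,-110],[0,-110],[0,110]])/1e3
print('sizes',[np.linalg.norm(P[i]-P[(i+1)%4]).round(4) for i in range(4)])
for Q in (P,np.array([plane(ct,a,.084)[:2] for a in T]),np.array([plane(cs,a,.084)[:2] for a in S])):
    mc=model.mean(0);qc=Q.mean(0);A=(model-mc).T@(Q-qc);ang=np.arctan2(A[0,1]-A[1,0],A[0,0]+A[1,1])
    R=np.array([[np.cos(ang),-np.sin(ang)],[np.sin(ang),np.cos(ang)]]);print('yaw',np.degrees(ang),'notch',qc+R@(-mc))
E
```

```text
[ 0.7369 -0.0251  0.0792] 0.4274374134154454 [ 0.7354 -0.0251] [ 0.734  -0.0289]
[ 0.769  -0.2409  0.0848] 0.82458771987224 [ 0.7685 -0.2406] [ 0.7704 -0.2408]
[ 0.634  -0.261   0.0821] 0.8070714983629879 [ 0.633  -0.2602] [ 0.6337 -0.2623]
[ 0.6007 -0.0467  0.0764] 1.3423938246270866 [ 0.5987 -0.0462] [ 0.5979 -0.0529]
sizes [np.float64(0.2165), np.float64(0.1377), np.float64(0.2146), np.float64(0.1383)]
yaw 9.226351812510734 notch [ 0.6149 -0.1559]
yaw 8.812724671937273 notch [ 0.6147 -0.1537]
yaw 9.644451647215186 notch [ 0.615 -0.158]
```

Emit:
arm_command(
  steps=[
    {"delta_pos": [-5,-33,0],"dr": [0,0,7]},
    {"delta_pos": [-5,-33,0],"dr": [0,0,7]},
    {"delta_pos": [-5,-33,0],"dr": [0,0,7]},
    {"delta_pos": [-5,-33,0],"dr": [0,0,7]},
    {"delta_pos": [-5,-33,0],"dr": [0,0,7]},
    {"delta_pos": [-5,-33,0],"dr": [0,0,7]},
    {"delta_pos": [-5,-33,0],"dr": [0,0,7]},
    {"delta_pos": [-5,-33,0],"dr": [0,0,7]},
    {"delta_pos": [-5,-33,0],"dr": [0,0,7]},
    {"delta_pos": [-5,-33,0],"dr": [0,0,7]},
    {"delta_pos": [0,0,0],"dr": [0,0,0]},
    {"delta_pos": [0,0,0],"dr": [0,0,0]},
  ],
)

```text
time_s: 5.0
position: [0.4023, -0.1887, 0.1242]
tool_rot: [[-0.168, 0.986, -0.002], [0.986, 0.168, 0.002], [0.002, -0.002, -1.0]]
ft_force: [0.1, -0.2, -1.4]
grip_width: 0.0237
```

```bash
python3 - <<'E'
from h import *
import pickle
np.set_printoptions(precision=4,suppress=True)
o={}
for n in("wrist","scene","top"):
    o[n]=env.get_calibration(n);cv2.imwrite(f"pics/{n}3.png",env.get_image(n))
pickle.dump(o,open("c3.pkl","wb"));s=env.observe();print(s['time_s'],s['position'],s['tool_rot'],s['ft_force'],s['grip_width'],s['q'])
N=np.array([.615,-.155,.067]);
tip=s['position']+.156*s['tool_rot'][:,1]
for n in o:print(n,'notch px',proj(o[n],N),'tip px',proj(o[n],tip))
w=cv2.resize(cv2.imread("pics/wrist3.png"),(400,300));a=cv2.imread("pics/scene3.png")[150:270,220:400]
t=cv2.imread("pics/top3.png")[140:290,232:382]
c=np.zeros((600,800,3),np.uint8);c[:300,:400]=w;c[300:567,:400]=cv2.resize(a,(400,267),interpolation=cv2.INTER_CUBIC);c[:400,400:]=cv2.resize(t,(400,400),interpolation=cv2.INTER_CUBIC);cv2.imwrite("pics/m3.png",c)
E
```

```text
5.15 [ 0.4028 -0.1877  0.1249] [[-0.1713  0.9852 -0.001 ]
 [ 0.9852  0.1713  0.001 ]
 [ 0.0012 -0.0008 -1.    ]] [-0.1158 -0.369  -1.0254] 0.023180455317732857 [ -40.318    20.2895  101.773     0.0078   58.0206 -140.1877]
wrist notch px [272.7211 507.8589] tip px [279.1673 552.1386]
scene notch px [299.7522 228.74  ] tip px [284.4632 226.8018]
top notch px [321.8999 208.345 ] tip px [326.8348 228.6936]
```

View pics/m3.png

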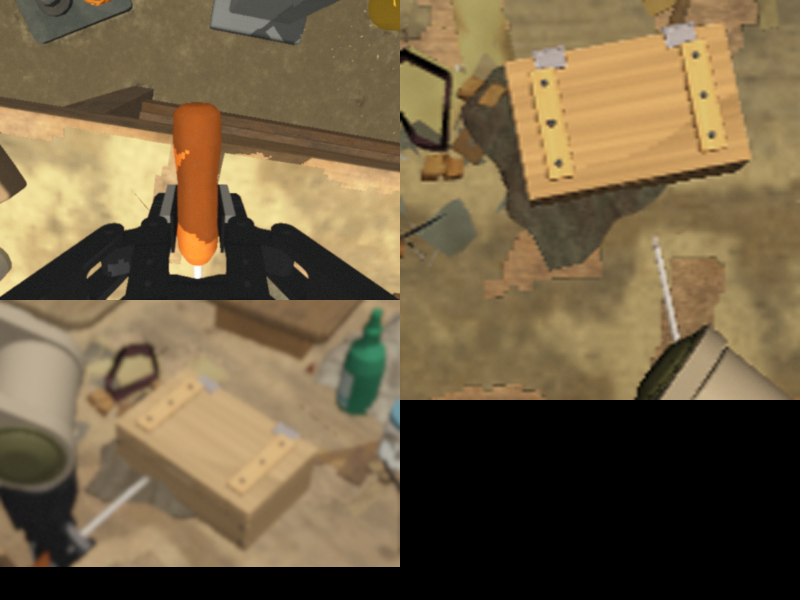

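The mosaic shows the blade aimed at the front's middle. The tip is at (327,229) in the top view and (286.3,230.2) in the scene view. The notch itself doesn't show at this resolution.

```bash
python3 - <<'E'
from h import *
import pickle
np.set_printoptions(precision=4,suppress=True)
o=pickle.load(open("c3.pkl","rb"));ct,cs=o['top'],o['scene']
t=cv2.imread("pics/top3.png");s=cv2.imread("pics/scene3.png")
# bright low-saturation shaft
for n,im,roi in(("top",t,(225,275,310,350)),("scene",s,(222,252,250,296))):
    g=im[roi[0]:roi[1],roi[2]:roi[3]];h=cv2.cvtColor(g,cv2.COLOR_BGR2HSV)
    m=((h[...,1]<60)&(h[...,2]>140)).astype(np.uint8);k,l,st,ce=cv2.connectedComponentsWithStats(m)
    i=1+np.argmax(st[1:,4]);p=np.argwhere(l==i)[:,::-1]+[roi[2],roi[0]]
    v=cv2.fitLine(p.astype(np.float32),cv2.DIST_HUBER,0,.01,.01).ravel();q=(p-v[2:])@v[:2];print(n,len(p),'ends',v[2:]+v[:2]*q.min(),v[2:]+v[:2]*q.max())
    for j in (q.min(),q.max()):pass
p,e=tri([ray(ct,(327.3,228.9)),ray(cs,(286.3,230.2))]);print('tip',p,e)
s=env.observe();print('tip in tool',s['tool_rot'].T@(p-s['position']))
E
```

```text
top 86 ends [327.1319 228.9718] [335.2557 266.9453]
scene 120 ends [259.6846 251.8087] [285.7695 229.7277]
tip [ 0.5583 -0.164   0.1119] [np.float64(1.5099413543524225), np.float64(1.509941354352448)]
tip in tool [-0.0034  0.1573  0.0128]
```

```bash
cat > shaft.py <<'E'
from h import *
np.set_printoptions(precision=4,suppress=True)
def shaft(ct,cs,T,S):
    # T,S: pixel segments (tip first). planes through each view's line, intersect; tip located from scene and top
    n=[];o=[]
    for c,(a,b) in((ct,T),(cs,S)):
        oa,da=ray(c,a);_,db=ray(c,b);v=np.cross(da,db);n.append(v/np.linalg.norm(v));o.append(oa)
    d=np.cross(*n);d/=np.linalg.norm(d)
    x0=np.linalg.lstsq(np.array([n[0],n[1],d]),np.array([n[0]@o[0],n[1]@o[1],d@np.array([.55,-.16,.1])]),rcond=None)[0]
    if d[0]<0:d=-d
    tips=[]
    for c,a in((ct,T[0]),(cs,S[0])):
        oo,r=ray(c,a);A=np.array([d,-r]).T;u=np.linalg.lstsq(A,oo-x0,rcond=None)[0];tips.append(x0+d*u[0])
    return d,tips
E
python3 - <<'E'
from shaft import *
import pickle
o=pickle.load(open("c3.pkl","rb"))
d,t=shaft(o['top'],o['scene'],((327.13,228.97),(335.26,266.95)),((285.77,229.73),(259.68,251.81)))
print(d,'pitch',np.degrees(np.arcsin(d[2])),'yaw',np.degrees(np.arctan2(d[1],d[0])),t)
for k in(.156,.163):
  P=env.observe();p=P['position']+P['tool_rot']@np.array([0,k,.0195]);print(p,[proj(o[c],p) for c in('top','scene')])
E
```

```text
[ 0.9845  0.1733 -0.0256] pitch -1.466515216285918 yaw 9.981692506592236 [array([ 0.5568, -0.1628,  0.1116]), array([ 0.5597, -0.1623,  0.1116])]
[ 0.5564 -0.1609  0.1052] [array([326.1462, 229.3437]), array([284.4575, 231.5267])]
[ 0.5633 -0.1597  0.1052] [array([325.5784, 226.6245]), array([286.224 , 229.9945])]
```

Emit:
arm_command(
  steps=[
    {"delta_pos": [0,0,-20],"dr": [0,0,-0.5]},
    {"delta_pos": [0,0,-21],"dr": [0,0,0]},
    {"delta_pos": [18,3,0],"dr": [0,0,0]},
    {"delta_pos": [18,3,0],"dr": [0,0,0]},
    {"delta_pos": [0,0,0],"dr": [0,0,0]},
    {"delta_pos": [0,0,0],"dr": [0,0,0]},
  ],
)

```text
time_s: 5.75
position: [0.4387, -0.1818, 0.0841]
tool_rot: [[-0.164, 0.986, -0.001], [0.986, 0.164, 0.0], [0.001, -0.001, -1.0]]
ft_force: [0.1, 1.1, -1.5]
grip_width: 0.0234
```

```bash
python3 - <<'E'
from shaft import *
import pickle
o={}
ims={}
for n in("scene","top"):
    o[n]=env.get_calibration(n);ims[n]=np.mean([env.get_image(n).astype(float) for _ in range(3)],0).astype(np.uint8);cv2.imwrite(f"pics/{n}4.png",ims[n])
pickle.dump(o,open("c4.pkl","wb"));s=env.observe();print(s['time_s'],s['position'],s['tool_rot'][:,1],s['ft_force'])
seg={}
tip0=s['position']+s['tool_rot']@np.array([0,.16,.017])
for n in ims:
    u,v=proj(o[n],tip0).round().astype(int);print(n,u,v)
    r=(v-6,v+42,u-18,u+18) if n=="top" else (v-10,v+30,u-45,u+12)
    h=cv2.cvtColor(ims[n][r[0]:r[1],r[2]:r[3]],cv2.COLOR_BGR2HSV);m=((h[...,1]<60)&(h[...,2]>140)).astype(np.uint8)
    k,l,st,ce=cv2.connectedComponentsWithStats(m);i=1+np.argmax(st[1:,4]);p=np.argwhere(l==i)[:,::-1]+[r[2],r[0]]
    f=cv2.fitLine(p.astype(np.float32),cv2.DIST_HUBER,0,.01,.01).ravel();q=(p-f[2:])@f[:2];e=[f[2:]+f[:2]*q.min(),f[2:]+f[:2]*q.max()]
    e.sort(key=lambda a:a[1]);seg[n]=e;print(n,len(p),e)
d,t=shaft(o['top'],o['scene'],seg['top'],seg['scene']);print(d,t)
cv2.imwrite("pics/s4.png",cv2.resize(ims['scene'][170:270,250:370],(720,600),interpolation=cv2.INTER_CUBIC))
E
```

```text
6.05 [ 0.4386 -0.1827  0.0844] [ 0.9868  0.1621 -0.    ] [ 0.513   0.0824 -0.99  ]
scene 295 232
scene 127 [array([294.6928, 231.6484]), array([266.9249, 255.9141])]
top 323 215
top 67 [array([323.8559, 216.0296]), array([330.6024, 248.8763])]
[ 0.9858  0.1676 -0.0038] [array([ 0.5938, -0.1588,  0.0743]), array([ 0.5936, -0.1589,  0.0743])]
```

View pics/s4.png

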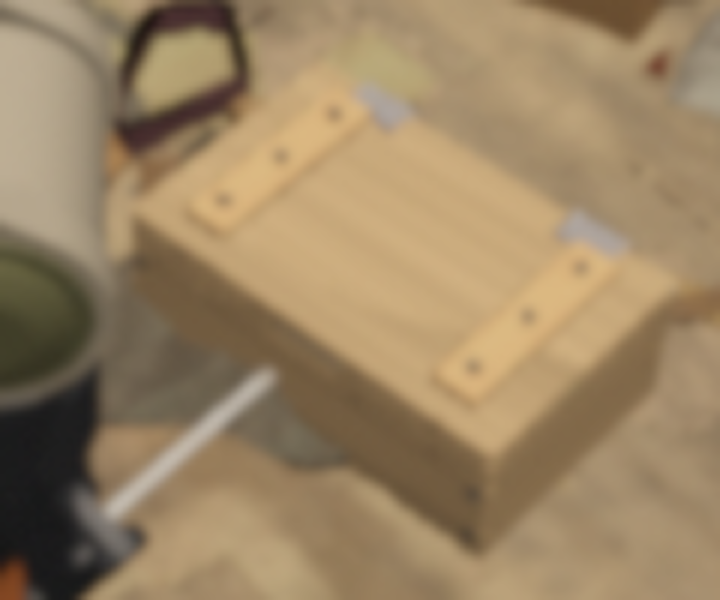

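Emit:
arm_command(
  steps=[
    {"delta_pos": [8,1,-3],"dr": [0,0,0]},
    {"delta_pos": [7,1,0],"dr": [0,0,0]},
    {"delta_pos": [3,0.5,0],"dr": [0,0,0]},
    {"delta_pos": [3,0.5,0],"dr": [0,0,0]},
    {"delta_pos": [3,0.5,0],"dr": [0,0,0]},
    {"delta_pos": [3,0.5,0],"dr": [0,0,0]},
    {"delta_pos": [0,0,0],"dr": [0,0,0]},
  ],
)

```text
time_s: 6.75
position: [0.4663, -0.1787, 0.0814]
tool_rot: [[-0.163, 0.987, 0.0], [0.987, 0.163, -0.0], [-0.0, 0.0, -1.0]]
ft_force: [0.1, 0.1, -1.4]
grip_width: 0.0236
```

Emit:
arm_command(
  steps=[
    {"delta_pos": [3,0.5,0],"dr": [0,0,0]},
    {"delta_pos": [3,0.5,0],"dr": [0,0,0]},
    {"delta_pos": [3,0.5,0],"dr": [0,0,0]},
    {"delta_pos": [0,0,0],"dr": [0,0,0]},
  ],
)

```text
time_s: 7.15
position: [0.4753, -0.1772, 0.0813]
tool_rot: [[-0.163, 0.987, 0.0], [0.987, 0.163, -0.0], [-0.0, 0.0, -1.0]]
ft_force: [0.3, -1.1, -1.1]
grip_width: 0.0231
```

Emit:
arm_command(
  steps=[
    {"delta_pos": [4,0.6,0],"dr": [0,0,0]},
    {"delta_pos": [4,0.6,0],"dr": [0,0,0]},
    {"delta_pos": [4,0.6,0],"dr": [0,0,0]},
    {"delta_pos": [4,0.6,0],"dr": [0,0,0]},
    {"delta_pos": [0,0,0],"dr": [0,0,0]},
  ],
)

```text
time_s: 7.65
position: [0.4914, -0.1747, 0.0813]
tool_rot: [[-0.163, 0.987, 0.0], [0.987, 0.163, -0.0], [-0.0, 0.0, -1.0]]
ft_force: [-0.0, -0.0, -0.6]
grip_width: 0.0235
```

```bash
python3 - <<'E'
from h import *
im=env.get_image("scene");t=env.get_image("top");cv2.imwrite("pics/s5.png",np.hstack([cv2.resize(im[190:260,260:345],(400,330),interpolation=cv2.INTER_CUBIC),cv2.resize(t[170:255,280:383],(400,330),interpolation=cv2.INTER_CUBIC)]))
s=env.observe();print(s['time_s'],s['position'],s['ft_force'])
E
```

```text
7.75 [ 0.49093758 -0.17474576  0.0812727 ] [ 0.68764521  0.35229044 -0.32226569]
```

View pics/s5.png

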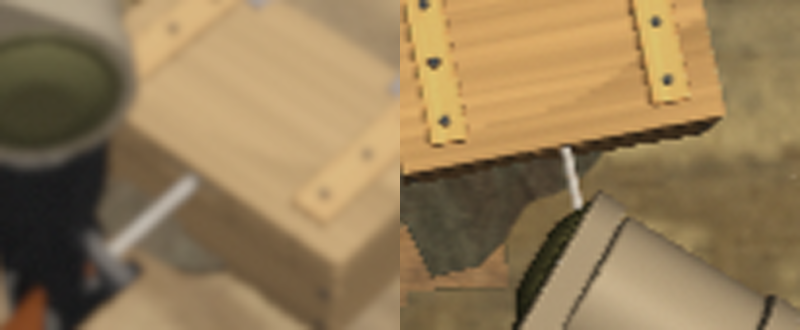

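The blade is in the notch with the shaft disappearing under the lid, and there's no contact force. Next I lift the tip along the lid's arc while pitching up, halfway first.

Emit:
arm_command(
  steps=[
    {"delta_pos": [0,0,1.5],"dr": [0,0,0]},
    {"delta_pos": [0,0,1.5],"dr": [0,0,0]},
    {"delta_pos": [0,0,2],"dr": [0.32,-1.97,0]},
    {"delta_pos": [0.5,0.1,2],"dr": [0.32,-1.97,0]},
    {"delta_pos": [1.3,0.2,1.9],"dr": [0.32,-1.97,0]},
    {"delta_pos": [2,0.3,1.8],"dr": [0.32,-1.97,0]},
    {"delta_pos": [2.7,0.4,1.6],"dr": [0.32,-1.97,0]},
    {"delta_pos": [0,0,0],"dr": [0,0,0]},
    {"delta_pos": [0,0,0],"dr": [0,0,0]},
  ],
)

```text
time_s: 8.65
position: [0.497, -0.1738, 0.0935]
tool_rot: [[-0.163, 0.972, 0.169], [0.987, 0.16, 0.028], [0.0, 0.172, -0.985]]
ft_force: [-1.5, -0.2, -2.8]
grip_width: 0.0232
```

```bash
python3 - <<'E'
from h import *
im=env.get_image("scene");t=env.get_image("top");cv2.imwrite("pics/s6.png",np.hstack([cv2.resize(im[170:260,255:365],(400,327),interpolation=cv2.INTER_CUBIC),cv2.resize(t[140:230,265:375],(400,327),interpolation=cv2.INTER_CUBIC)]))
s=env.observe();print(s['time_s'],s['position'],s['tool_rot'][:,1],s['ft_force'],s['wrist_torque'],s['grip_width'],s['q'])
E
```

```text
8.75 [ 0.49724864 -0.17374664  0.09346808] [0.97194844 0.16032547 0.1720813 ] [-2.47299518 -0.73060764 -2.93423166] [-0.05472292  0.67653503  0.03515087] 0.023521422591585232 [ -35.35235717   27.16359299   97.07052014    9.21954996   49.05575484
 -140.35983662]
```

View pics/s6.png

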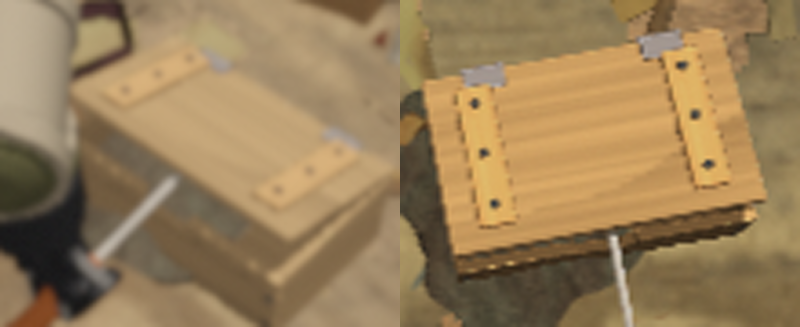

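```bash
cat > lid.py <<'E'
from h import *
def corner(phi,y,r=.14,off=.009,yaw=np.radians(9.2),N=(.615,-.156)):
    p=np.radians(phi);x=.14-r*np.cos(p)+off*np.sin(p);z=.075+r*np.sin(p)+off*np.cos(p)
    c,s=np.cos(yaw),np.sin(yaw);return np.array([N[0]+c*x-s*y,N[1]+s*x+c*y,z])
def table(phis=(0,10,15,20,25,30,35,38,40,42,45)):
    for n in("scene","top"):
        c=env.get_calibration(n)
        for p in phis:print(n,p,[proj(c,corner(p,y)).round(1).tolist() for y in(.11,-.11)])
E
python3 -c "
from lid import *
table()"
```

```text
scene 0 [[271.1, 205.0], [331.9, 246.8]]
scene 10 [[271.8, 198.5], [333.6, 240.3]]
scene 15 [[272.5, 195.0], [334.8, 236.7]]
scene 20 [[273.5, 191.3], [336.3, 232.9]]
scene 25 [[274.8, 187.5], [338.0, 229.0]]
scene 30 [[276.3, 183.6], [339.9, 224.9]]
scene 35 [[278.1, 179.7], [342.1, 220.8]]
scene 38 [[279.2, 177.3], [343.4, 218.2]]
scene 40 [[280.0, 175.7], [344.4, 216.6]]
scene 42 [[280.9, 174.2], [345.4, 214.9]]
scene 45 [[282.2, 171.8], [346.9, 212.4]]
top 0 [[280.9, 215.2], [364.7, 199.7]]
top 10 [[280.5, 212.7], [366.1, 196.9]]
top 15 [[280.1, 210.8], [366.7, 194.8]]
top 20 [[279.7, 208.4], [367.1, 192.3]]
top 25 [[279.1, 205.7], [367.5, 189.4]]
top 30 [[278.6, 202.5], [367.8, 186.1]]
top 35 [[277.9, 199.0], [367.9, 182.4]]
top 38 [[277.5, 196.7], [368.0, 180.0]]
top 40 [[277.2, 195.1], [368.0, 178.4]]
top 42 [[276.9, 193.5], [368.0, 176.7]]
top 45 [[276.4, 190.9], [367.9, 174.0]]
```

The lid is up and resting on the blade tip. Its scene corners at about (334.4,235.6) and (274.4,193) give roughly 16°. I'll continue to 40° from there.

Emit:
arm_command(
  steps=[
    {"delta_pos": [3,0.5,2.8],"dr": [0.27,-1.64,0]},
    {"delta_pos": [3.6,0.6,2.5],"dr": [0.27,-1.64,0]},
    {"delta_pos": [4.1,0.7,2.2],"dr": [0.27,-1.64,0]},
    {"delta_pos": [4.5,0.7,2],"dr": [0.27,-1.64,0]},
    {"delta_pos": [4.9,0.8,1.6],"dr": [0.27,-1.64,0]},
    {"delta_pos": [5.2,0.8,1.2],"dr": [0.27,-1.64,0]},
    {"delta_pos": [0,0,0],"dr": [0,0,0]},
    {"delta_pos": [0,0,0],"dr": [0,0,0]},
    {"delta_pos": [0,0,0],"dr": [0,0,0]},
  ],
)

```text
time_s: 9.65
position: [0.5227, -0.1697, 0.1059]
tool_rot: [[-0.163, 0.928, 0.336], [0.987, 0.153, 0.055], [-0.0, 0.341, -0.94]]
ft_force: [-2.2, 0.4, -2.8]
grip_width: 0.0233
```

```bash
python3 - <<'E'
from h import *
im=env.get_image("scene");t=env.get_image("top");cv2.imwrite("pics/scene7.png",im);cv2.imwrite("pics/top7.png",t)
cv2.imwrite("pics/s7.png",np.hstack([cv2.resize(im[160:260,255:365],(400,364),interpolation=cv2.INTER_CUBIC),cv2.resize(t[140:240,265:375],(400,364),interpolation=cv2.INTER_CUBIC)]))
s=env.observe();print(s['time_s'],s['position'],s['tool_rot'][:,1],s['ft_force'],s['wrist_torque'],s['grip_width'],s['q'])
E
```

```text
9.75 [ 0.52270506 -0.16971052  0.10590804] [0.9275996  0.15296854 0.34082196] [-0.60282285  0.05111418 -3.28872062] [-0.07477811  0.57187788 -0.00107895] 0.023257704790327467 [ -36.56593177   26.09084987   98.80308786   21.05396629   42.90245664
 -149.90439118]
```

View pics/s7.png

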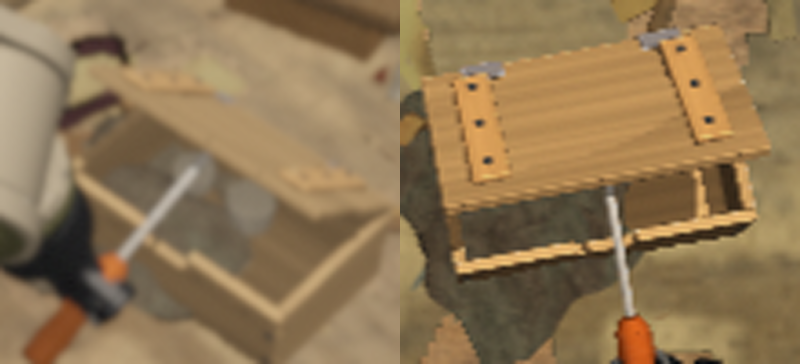

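The lid stands open on the blade tip, well clear of the gripper. The corner picks give about 36–38°, so I'll measure it more tightly with edge profiles, using the box rim as reference.

```bash
python3 - <<'E'
from lid import *
ims={n:np.mean([env.get_image(n).astype(float) for _ in range(3)],0) for n in("top","scene")}
for n in ims:
    c=env.get_calibration(n);g=cv2.GaussianBlur(ims[n].mean(2).astype(np.float32),(0,0),.7)
    for y in(.085,.05,-.055,-.09):
        # profile along predicted path of lower and upper front edges vs phi
        ph=np.arange(24,54,1.);
        v=[cv2.remap(g,*[np.array([[a]],np.float32) for a in proj(c,corner(p,y,off=0))],cv2.INTER_CUBIC)[0,0] for p in ph]
        v2=[cv2.remap(g,*[np.array([[a]],np.float32) for a in proj(c,corner(p,y))],cv2.INTER_CUBIC)[0,0] for p in ph]
        print(n,y,'low',' '.join(f"{int(p)}:{a:.0f}" for p,a in zip(ph,v)));
        # rim: front wall top outer edge, x offset in mm
        xs=np.arange(-12,13,2);r=[cv2.remap(g,*[np.array([[a]],np.float32) for a in proj(c,corner(0,y,r=.14-x/1e3,off=0))],cv2.INTER_CUBIC)[0,0] for x in xs]
        print('   rim',' '.join(f"{x}:{a:.0f}" for x,a in zip(xs,r)))
E
```

```text
top 0.085 low 24:57 25:57 26:56 27:55 28:54 29:53 30:55 31:57 32:61 33:63 34:65 35:66 36:67 37:67 38:70 39:82 40:99 41:111 42:124 43:132 44:133 45:131 46:125 47:114 48:119 49:142 50:155 51:154 52:153 53:152
   rim -12:69 -10:67 -8:66 -6:64 -4:54 -2:51 0:72 2:116 4:154 6:168 8:153 10:121 12:86
top 0.05 low 24:69 25:68 26:67 27:68 28:67 29:66 30:63 31:63 32:66 33:70 34:74 35:76 36:76 37:76 38:77 39:82 40:97 41:114 42:127 43:130 44:132 45:130 46:128 47:129 48:132 49:134 50:136 51:139 52:139 53:138
   rim -12:72 -10:72 -8:73 -6:70 -4:63 -2:52 0:58 2:100 4:152 6:168 8:165 10:134 12:94
top -0.055 low 24:94 25:94 26:96 27:98 28:100 29:101 30:100 31:100 32:98 33:95 34:95 35:99 36:113 37:127 38:128 39:117 40:112 41:120 42:133 43:134 44:134 45:133 46:130 47:123 48:115 49:112 50:103 51:103 52:109 53:113
   rim -12:132 -10:135 -8:126 -6:87 -4:54 -2:50 0:67 2:118 4:161 6:169 8:159 10:125 12:94
top -0.09 low 24:146 25:150 26:153 27:155 28:156 29:156 30:155 31:154 32:154 33:154 34:154 35:155 36:152 37:141 38:126 39:113 40:111 41:118 42:136 43:143 44:139 45:136 46:135 47:135 48:138 49:137 50:134 51:
[... 637 characters left out ...]
-10:88 -8:89 -6:93 -4:100 -2:112 0:127 2:141 4:152 6:157 8:154 10:142 12:129
scene -0.055 low 24:104 25:110 26:115 27:120 28:124 29:126 30:126 31:125 32:123 33:122 34:122 35:121 36:121 37:120 38:121 39:125 40:132 41:138 42:141 43:141 44:140 45:139 46:140 47:141 48:143 49:144 50:144 51:143 52:142 53:142
   rim -12:88 -10:88 -8:89 -6:93 -4:100 -2:111 0:128 2:141 4:153 6:156 8:151 10:140 12:126
scene -0.09 low 24:104 25:104 26:103 27:100 28:99 29:98 30:97 31:96 32:94 33:92 34:90 35:88 36:87 37:90 38:100 39:116 40:132 41:141 42:143 43:142 44:141 45:144 46:148 47:150 48:151 49:152 50:151 51:147 52:141 53:139
   rim -12:87 -10:87 -8:88 -6:91 -4:98 -2:110 0:126 2:142 4:153 6:158 8:154 10:142 12:128
```

Emit:
arm_command(
  steps=[
    {"delta_pos": [1.2,0.2,1.5],"dr": [0,0,0]},
    {"delta_pos": [0,0,0],"dr": [0,0,0]},
    {"delta_pos": [0,0,0],"dr": [0,0,0]},
    {"delta_pos": [0,0,0],"dr": [0,0,0]},
    {"delta_pos": [0,0,0],"dr": [0,0,0]},
    {"delta_pos": [0,0,0],"dr": [0,0,0]},
    {"delta_pos": [0,0,0],"dr": [0,0,0]},
    {"delta_pos": [0,0,0],"dr": [0,0,0]},
    {"delta_pos": [0,0,0],"dr": [0,0,0]},
    {"delta_pos": [0,0,0],"dr": [0,0,0]},
  ],
)

```text
time_s: 11.05
position: [0.5239, -0.1695, 0.1074]
tool_rot: [[-0.162, 0.927, 0.337], [0.987, 0.153, 0.055], [-0.0, 0.341, -0.94]]
ft_force: [-0.5, -0.7, -3.3]
grip_width: 0.0238
```

```bash
python3 - <<'E'
from lid import *
ims={n:np.mean([env.get_image(n).astype(float) for _ in range(3)],0) for n in("top","scene")}
for n in ims:
    c=env.get_calibration(n);g=cv2.GaussianBlur(ims[n].mean(2).astype(np.float32),(0,0),.7)
    for y in(.05,-.09):
        ph=np.arange(34,48,1.)
        v=[cv2.remap(g,*[np.array([[a]],np.float32) for a in proj(c,corner(p,y,off=0))],cv2.INTER_CUBIC)[0,0] for p in ph]
        print(n,y,' '.join(f"{int(p)}:{a:.0f}" for p,a in zip(ph,v)))
    old=cv2.imread(f"pics/{n}0.png").astype(float)
    for nm,P in(('pot',(.5569,.2847,.02)),('sand',(.4749,-.422,.02))):
        u,v=proj(c,np.array(P)).astype(int)
        if 25<u<535 and 25<v<395:print(n,nm,'diff',np.abs(old-ims[n])[v-20:v+20,u-20:u+20].mean().round(1))
s=env.observe();print(s['time_s'],s['position'],s['ft_force'],s['wrist_torque'],s['grip_width'])
E
```

```text
top 0.05 34:74 35:76 36:77 37:75 38:75 39:77 40:90 41:106 42:118 43:132 44:133 45:132 46:129 47:127
top -0.09 34:155 35:155 36:152 37:143 38:132 39:121 40:114 41:112 42:118 43:132 44:140 45:137 46:135 47:133
top pot diff 0.8
top sand diff 0.8
scene 0.05 34:90 35:91 36:93 37:96 38:100 39:108 40:119 41:131 42:138 43:139 44:135 45:130 46:126 47:131
scene -0.09 34:90 35:88 36:86 37:86 38:89 39:99 40:116 41:132 42:141 43:143 44:140 45:139 46:143 47:148
scene pot diff 33.4
scene sand diff 0.7
11.35 [ 0.52392612 -0.16950416  0.10741114] [-0.18648527  0.00502018 -1.54377194] [-0.11426681  0.57031522  0.01127052] 0.023643122903532255
```

```bash
python3 -c "
from rig import env
print(env.close_job());s=env.observe();print(s['time_s'],s['position'],s['grip_width'])"
```

```text
the job is handed in; nothing more can be done
None
the job is handed in; nothing more can be done
```

The job is handed in with the lid propped on the screwdriver blade at about 40° and the screwdriver still gripped by its handle. I gripped the handle at its waist, slid the blade about 30 mm into the notch, then lifted and pitched it up about 20° along the lid's arc. It was handed in at about 11.4 s on the robot's clock, against the 45 s limit.

**Lid angle:** the last measurement gave about 40°, from edge readings of 40° in the scene view and about 41° in the top view. The top view reads roughly 1° high, because the box rim sits about 2 mm further back than I assumed. Expect an uncertainty of 1–2°.

**Hold:** the TCP position, grip width (23.6 mm) and wrist torque stayed steady for the last second. The wrist force was 3.3 N or less in those last readings, and the highest reading in any report was about 10.5 N, when the gripper closed on the handle.

**Clearance:** the last picture I viewed, taken before a final nudge of about 1°, showed only the blade touching the lid.

**Bystanders:** the pot and sanding block look unchanged in the top view.

Some checks disagreed or failed:
- **Tip height:** before insertion the two-camera estimate was about 74 mm and the estimate from the grasp was 65 mm. I went in between the two, slowly, and met no contact.
- **First half of the lift:** it reached 16° instead of 20°, and I corrected for that in the second half.
- **Scene-view pot check:** it showed a large difference. I put that down to the arm being in that part of the picture, but did not view it to confirm.

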